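Hold a lamp's bayonet cap half-way to its lock

TASK

I am about to scribe a witness mark on this work lamp, so fit the larger of the two black bayonet caps into the mouth of the aluminium battery pot, flange down on the rim, and turn it clockwise (seen from above) against its spring until its pointer ridges stand at the half-way line between the twin entry marks and the lock stud. Stop there, before the lock clicks, and keep hold of it: the program finishes with the gripper still gripping the cap and holding it at half-way, because it springs back if let go. Leave the smaller cap and everything else on the bench where it lies.

Things in the scene. Friction and masses are not known exactly. Their poses are not given: they have to be found in the camera images.
- cap_center (a point): The larger black bayonet cap, loose, standing upright on its plug at any yaw; point on its axis half-way up its 51 mm height (25.5 mm above its underside). On top an upright grip bar along x: 56 mm long, 14 mm wide, from 21 to 51 mm above the underside. Low pointer ridges run from the bar's ends to the flange's edge, along +x and -x. z up. Same after half a turn. 0.1 to 0.2 kg.
- cap: The same larger cap, same axes; origin at the centre of its underside. Plug 66 mm diameter, 15 mm high, with two lugs on +x and -x, under the pointer ridges: 16 mm wide, 1.5 to 7.5 mm above the underside, reaching 40 mm from the axis. Flange 92 mm diameter, from 15 to 21 mm.
- pot: Battery pot: upright round aluminium drum, 104 mm diameter (foot 124 mm), 70 mm high, open on top, fixed to the bench. Origin at the centre of its underside, z up. A lip (inner radius 35 mm, 6 mm thick) in its 84 mm mouth has two 22 mm gaps, on +x and -x, where the cap's lugs go straight down (either way round; about 2 mm radial play). The cap then turns clockwise only, lugs under the lip.
- pot_mouth (a point): Centre of the pot's mouth at rim level, 70 mm above the bench; axes as the pot's. Seated, the cap's flange lies on the rim, its centre 80.5 mm above the bench. Dark rim marks on both sides: twin bars at the gaps (entry), a line that runs on down the drum (half-way, 0.75 rad clockwise of the gap), a round stud (lock, 1.5 rad). Spring balls resist from about 0.95 rad and snap at the lock.
- follower (a joint): Turn (rad, clockwise) of the sprung steel follower inside the pot: 0 at rest, 1.46 at the lock. The cap's lugs push it round after about 0.08 rad of free play, so at half-way it reads about 0.67. It pushes back with 0.05 Nm at the start and 0.12 Nm at half-way.
- small_cap_center (a point): The smaller black cap, not to be used: same shape, 64 mm flange diameter, 43 mm high, bar 40 mm long; point on its axis half-way up. Bystander.
- screwdriver_grip (a point): Screwdriver lying on the bench, about 0.2 m long, point at its handle. Bystander.
- dish_rim (a point): Shallow steel dish, 130 mm diameter, 20 mm high; centre of its rim. Bystander.
- tape_core: Red plastic ring, 90 mm diameter, 25 mm high; origin at the centre of its underside. Bystander.
- wheels_center (a point): Two black toy-car wheels of 70 mm diameter on a steel axle, 170 mm long along its y; middle of the axle. Bystander.
- wire_brush: Wire brush, wooden block 120 x 50 x 18 mm, bristles up to 40 mm; origin at the centre of its underside. Bystander.
- bracket: Grey sheet-metal angle bracket standing on edge, legs 100 mm along x and 30 mm along y, 35 mm high; origin at the foot of the middle of its long leg. Bystander.
Things that resemble listed ones, but are neither listed nor needed, are in the scene too. Of the things shaped like the pot, the aluminium one is meant.

How it is judged (in metres and radians):
On the way:
1. the larger cap is down in the pot's mouth, flange on the rim, lugs in the entry gaps (horizontal distance between cap_center and pot_mouth below 0.005 m and z of cap_center in the frame of pot between 0.077 and 0.084 m and angle between cap_center's own z axis and vertical below 0.08 rad and angle between the x axis of cap_center and the x axis of pot, either way round below 0.16 rad), for 0.1 s.
At the end, for the whole second after the job is handed in: The larger cap is seated in the pot (centre within 5 mm of the pot's axis, 77 to 84 mm above its foot, tilt under 0.08 rad), turned 0.58 to 0.92 rad from the entry gaps with the sprung follower carried along (over 0.42 rad), and the fingers still grip it (over 2 N) (horizontal distance between cap_center and pot_mouth below 0.005 m and z of cap_center in the frame of pot between 0.077 and 0.084 m and angle between cap_center's own z axis and vertical below 0.08 rad and angle between the x axis of cap_center and the x axis of pot, either way round between 0.58 and 0.92 rad and value of joint follower above 0.42 rad and contact force between the fingers and cap above 2 N); the arm keeps its last pose, push and grip.
It fails at once if the cap was turned on into the lock click (value of joint follower above 1.25 rad).
It fails at once if a bystander was disturbed (moved over 25 mm) (distance of any of small_cap_center, screwdriver_grip, dish_rim, tape_core, wheels_center, wire_brush, bracket from where it was at the start of the episode above 0.025 m).
It also fails if it takes over 48 s, if anything falls off the work surface, if the arm or the gripper's body presses on something with over 40 N, if the wrist force passes 120 N, or if a joint passes its speed limit or range.

ROBOT

A 6-joint arm with a two-finger parallel gripper is mounted at the origin on the work surface. World frame = base frame: x ahead of the robot, y to its left, z up, the work surface at z = 0. Lengths are in m, angles in degrees, forces in N, time in s.
With the tool pointing down it reaches from about 0.25 to 0.725 m from the base axis. Payload 9.7 kg.
Tool frame: the origin (TCP) lies midway between the tips of the shut fingers; the grasp point (between the pads) lies 19 mm behind it; z points along the fingers, y is the line along which they close (so a half turn about z gives the same grasp; the last joint's range is limited). The gripper opens to 85 mm and grips with 20 to 120 N. Pads are 22 mm wide; open, the fingers measure 114 mm over their backs; the gripper's body (76 mm by 85 mm) begins 54 mm behind the grasp point. The pads swing forward as they close: fully open they stand 13 mm farther back than shut.
Start: joints at [72.479, 4.979, 10.078, 95.1, 0, 90], TCP at [0.166, 0.524, 0.231] pointing down, gripper open.
Joint ranges: [-179.16, 179.16], [-48.56, 103.87], [-65.8, 70.77], [-126.05, 130.52], [-82.76, 87.17], [-180, 180]. Speed limits (degrees/s): [127.2, 127.2, 147.25, 180, 180, 180].

INTERFACE

Orientations are given as [roll, pitch, yaw] about the fixed x, y, z axes, in that order (R = Rz(yaw) Ry(pitch) Rx(roll)).
In Python, from workcell import bot gives the robot as it stands.
- The arm moves only by the shell command python3 -m crank 'ROWS' [FORCE]. ROWS is JSON, a list of rows, each an object with "gripper": the finger opening in mm, from 0 to 85.4; "travel": the shift along the tool's x, y, z in mm, a list of three; "twist": the turn, a rotation vector about the tool's x, y, z in rad, a list of three. In form: [{"gripper": gripper, "travel": [tx, ty, tz], "twist": [rx, ry, rz]}, ...]. A call has 1 to 12 rows; each row shifts and turns the commanded pose from where the row before left it, along the tool's axes as they then stand; what a row does not reach is not made up. A row lasts 1/8 s, in which the tool goes at most 62.5 mm and 10.7 degrees, less where a joint would pass 70% of its speed; a pose out of reach is approached as far as the arm can. A call is refused whole if a number of a shift passes 62.5 or a number of a turn 0.188, either way. A call with a gripper value outside its range is refused whole. The fingers move at their own pace and stop on an object; FORCE is the grip in N (left out, the last holds). Time passes only in rows, so rows that do not move let the fingers close. It gives the time, the measured TCP pose, the force, the opening and the grip force at its end, in the units of the state.
- bot.get_obs(): the state, without advancing time (a new reading comes with each control period).
- bot.camera(name): name is "scene" or "top"; returns the picture (480x640x3 uint8, red, green, blue); there is no depth.
- bot.calibration(name): a dict with "vfov" (degrees; the focal length in pixels is half the picture's height over the tangent of half this angle, whatever the lens; pixels are square), "cx", "cy" (the principal point, pixels), "k1" (the pictures are not rectified: a ray, as slopes to the right and down, at radius r is drawn at 1 + k1 r^2 times it, then the intrinsics apply), "camera_from_world" (4x4, takes a point from world to camera coordinates). Camera axes: x right, y down, z forward; pixel columns grow to the right and rows downward; lengths in m; the calibration is good to about 2 mm. A picture is of the moment at which its call begins. calibration takes no time and is no camera call.
- bot.job_done(): hands the job in; it is judged then, once.
The state is a dict: "time": time; "q": joint angles; "qd": joint speeds; "joint_efforts": joint torques, N m; "ee_pos": TCP position; "tcp_rot": TCP orientation; "wrist_force": force on the tool from outside, world axes, zero at the start; "torque": the same for the moment, N m; "opening": finger opening in m; "grasp_force": force on a finger pad.
Only numpy, scipy, OpenCV 4.12 (cv2) and the standard library are available. Lean on these libraries where they do the work, as an engineer would, in place of code of your own. Each camera call takes 0.05 s, during which the arm holds its last target. There are 200 camera calls.

## Working session

There is one attempt and no reset: what is moved stays moved. The work goes in short steps, Python scripts to look and compute and a shell command to move; the robot and the scene stay as the last step left them, time stands still between calls to the robot, and variables do not carry over. Pictures are saved under pics/ and viewed, at most 10 in all, crops included, and the job is handed in when it is done.

```bash
ls; mkdir -p pics
python3 - <<'E'
from workcell import bot
import cv2
for n in("top","scene"):
    cv2.imwrite(f"pics/{n}0.png",bot.camera(n)[:,:,::-1]); c=bot.calibration(n); print(n,c)
print(bot.get_obs())
E
```

```text
pics
top {'vfov': 51.469387946008574, 'cx': 320.6214843960485, 'cy': 237.5996491145055, 'k1': -0.0963736150803675, 'camera_from_world': array([[ 0.02119181, -0.99966714, -0.01471451, -0.0521603 ],
       [-0.99572127, -0.0197795 , -0.09026589,  0.51647272],
       [ 0.0899448 ,  0.01656445, -0.99580899,  1.27363942],
       [ 0.        ,  0.        ,  0.        ,  1.        ]])}
scene {'vfov': 43.72563392051146, 'cx': 327.376220200966, 'cy': 231.18164018092355, 'k1': -0.0398032715602822, 'camera_from_world': array([[ 0.8137715 ,  0.58115003,  0.0063708 , -0.37758423],
       [ 0.42420152, -0.58643556, -0.69003363, -0.21747541],
       [-0.397277  ,  0.56423221, -0.72374927,  1.78056615],
       [ 0.        ,  0.        ,  0.        ,  1.        ]])}
{'time': 0.1, 'q': array([ 7.24792074e+01,  5.00804351e+00,  1.00378049e+01,  9.50987478e+01,
       -8.22010720e-05,  9.00008427e+01]), 'qd': array([-0.06711183, -0.05754596,  0.13620934, -0.0150166 ,  0.12395646,
       -0.03659259]), 'joint_efforts': array([ 1.42027202e-03, -5.21560478e+01,  4.65654445e+01,  1.59457169e-02,
        1.94676488e-05,  1.20321566e-06]), 'ee_pos': array([0.16551668, 0.52428697, 0.2306424 ]), 'tcp_rot': array([-1.79931014e+02,  8.32156318e-05,  1.62478365e+02]), 'wrist_force': array([-0.64816918,  0.13496046,  0.01074144]), 'torque': array([ 0.0089997 , -0.02712122,  0.03335023]), 'grasp_force': 0.0, 'opening': 0.08517112603012518}
```

View pics/top0.png

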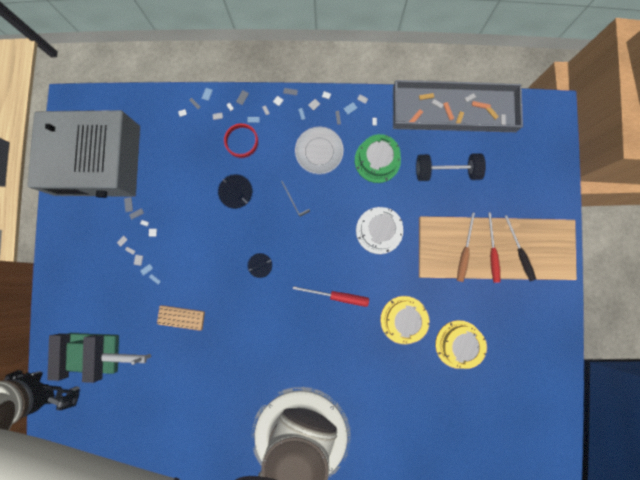

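View pics/scene0.png

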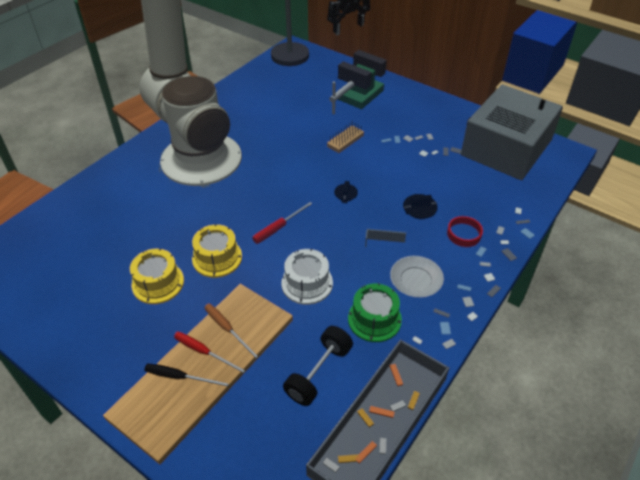

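The top view shows the large cap at about (235,191), the small cap at (260,265) and the aluminium pot at (380,230). In the scene view the cap is at (420,206) and the pot at (307,275). Next I'll zoom in.

```bash
cat > h.py <<'E'
import numpy as np, cv2
from workcell import bot
def K(c):
    f=240/np.tan(np.radians(c['vfov']/2)); return np.array([[f,0,c['cx']],[0,f,c['cy']],[0,0,1]])
def ray(n,uv):
    c=bot.calibration(n); d=np.array([c['k1'],0,0,0,0.])
    p=cv2.undistortPoints(np.float64(uv).reshape(-1,1,2),K(c),d).reshape(-1,2)
    T=c['camera_from_world']; R=T[:3,:3]; o=-R.T@T[:3,3]
    return o,np.c_[p,np.ones(len(p))]@R
def plane(n,uv,z):
    o,v=ray(n,uv); return o+v*((z-o[2])/v[:,2])[:,None]
def proj(n,X):
    c=bot.calibration(n);T=c['camera_from_world']
    return cv2.projectPoints(np.float64(X).reshape(-1,1,3),cv2.Rodrigues(T[:3,:3])[0],T[:3,3],K(c),np.array([c['k1'],0,0,0,0.]))[0].reshape(-1,2)
def zoom(im,x0,y0,w,h,s): return cv2.resize(im[y0:y0+h,x0:x0+w],None,fx=s,fy=s,interpolation=cv2.INTER_CUBIC)
def face(n):  # rotation check
    pass
E
python3 - <<'E'
from h import *
t=cv2.imread('pics/top0.png');s=cv2.imread('pics/scene0.png')
a=np.hstack([zoom(t,210,166,50,50,6),zoom(t,350,200,60,50,6)])
b=np.hstack([zoom(s,395,181,50,50,6),zoom(s,277,245,60,50,6)])
cv2.imwrite('pics/z0.png',np.clip(np.vstack([a,b])*1.5,0,255).astype('uint8'))
E
```

```text
(no output)
```

View pics/z0.png

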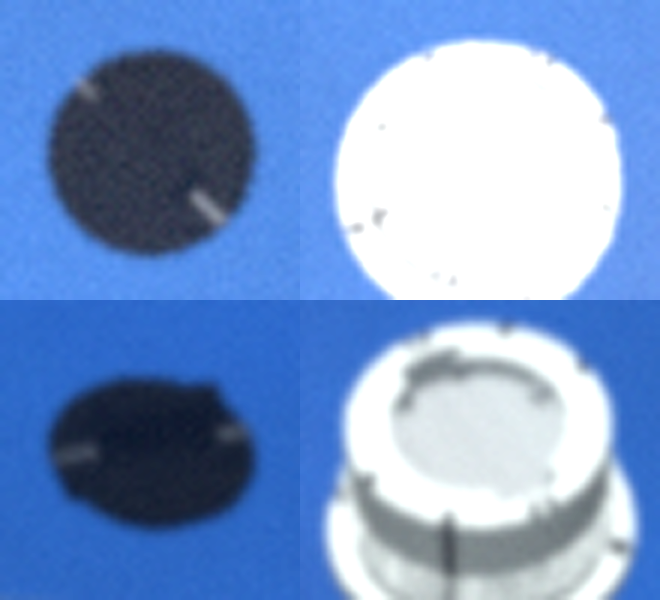

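Run:
```python
from h import *
t=cv2.imread('pics/top0.png');s=cv2.imread('pics/scene0.png')
def blob(m,x,y):
    n,l,st,c=cv2.connectedComponentsWithStats(m.astype('uint8')); cs,_=cv2.findContours((l==l[y,x]).astype('uint8'),0,1)
    (u,v),ax,an=cv2.fitEllipse(cs[0]); return (u,v),ax,st[l[y,x]]
hsv=cv2.cvtColor(t,cv2.COLOR_BGR2HSV)
c=blob((t[...,0]<85),230,191);print(c, plane('top',[c[0]],.021))
p=blob(hsv[...,1]<100,372,240);print(p)
P=plane('top',[p[0]],.004)[0];print(P)
print('ridge',plane('top',[(210+88/6,166+90/6),(210+208/6,166+208/6)],.021))
hs=cv2.cvtColor(s,cv2.COLOR_BGR2HSV)
q=blob(hs[...,1]<100,302,285);print(q)
# rectified views of the rim plane, 0.5mm/px? 120mm -> 300px
g=np.linspace(-.065,.065,300)
out=[]
for n,im in(('top',t),('scene',s)):
    X,Y=np.meshgrid(P[0]+g,P[1]+g,indexing='ij'); X=X[::-1,::-1];Y=Y[::-1,::-1]
    uv=proj(n,np.stack([X,Y,0*X+.07],-1)).reshape(300,300,2).astype('float32')
    r=cv2.remap(im,uv[...,0],uv[...,1],cv2.INTER_CUBIC).astype(float)
    out.append(np.clip((r-60)*1.0,0,255).astype('uint8'))
o=np.hstack(out); cv2.imwrite('pics/rect.png',cv2.resize(o,(800,400)))
```

```text
((234.62930297851562, 190.70909118652344), (31.104713439941406, 33.121089935302734), array([218, 175,  34,  33, 856], dtype=int32)) [[0.63770972 0.18876263 0.021     ]]
((379.41876220703125, 230.04835510253906), (47.26829147338867, 47.914878845214844), array([ 355,  206,   49,   49, 1846], dtype=int32))
[ 0.54228823 -0.19631228  0.004     ]
ridge [[0.66345961 0.21651458 0.021     ]
 [0.61148036 0.16099808 0.021     ]]
((306.4590148925781, 276.6105041503906), (50.95513153076172, 56.15555191040039), array([ 281,  249,   52,   56, 2312], dtype=int32))
```

View pics/rect.png

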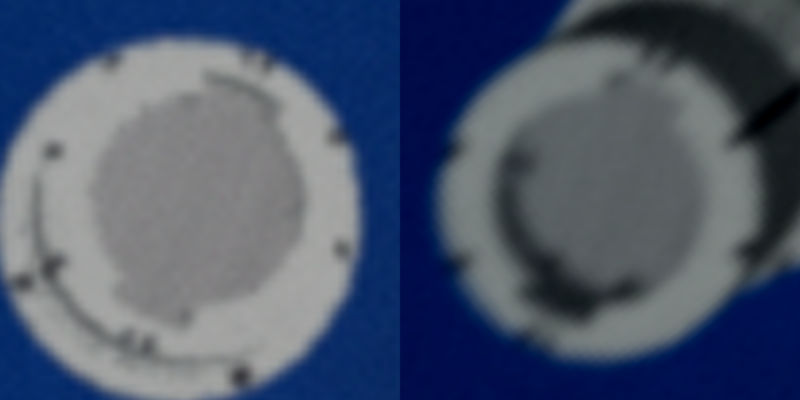

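Rectified at rim height (up = +x, left = +y), the twin marks are at (258,60) and (138,343), the half-way lines at (338,135) and (50,265), and the studs at (342,248) and (52,150). That puts the pot at about (0.5426, -0.1957) with yaw -22.8°. The cap is at (0.6377, 0.1888) with bar yaw 46.9°.

I'll turn the tool by 2.018 rad first, then move over the cap.

```bash
python3 -m crank '[{"gripper":85,"travel":[0,0,0],"twist":[0,0,0.1835]},{"gripper":85,"travel":[0,0,0],"twist":[0,0,0.1835]},{"gripper":85,"travel":[0,0,0],"twist":[0,0,0.1835]},{"gripper":85,"travel":[0,0,0],"twist":[0,0,0.1835]},{"gripper":85,"travel":[0,0,0],"twist":[0,0,0.1835]},{"gripper":85,"travel":[0,0,0],"twist":[0,0,0.1835]},{"gripper":85,"travel":[0,0,0],"twist":[0,0,0.1835]},{"gripper":85,"travel":[0,0,0],"twist":[0,0,0.1835]},{"gripper":85,"travel":[0,0,0],"twist":[0,0,0.1835]},{"gripper":85,"travel":[0,0,0],"twist":[0,0,0.1835]},{"gripper":85,"travel":[0,0,0],"twist":[0,0,0.1835]}]' 40
python3 -m crank '[{"gripper":85,"travel":[6.5,47.8,0],"twist":[0,0,0]},{"gripper":85,"travel":[6.5,47.8,0],"twist":[0,0,0]},{"gripper":85,"travel":[6.5,47.8,0],"twist":[0,0,0]},{"gripper":85,"travel":[6.5,47.8,0],"twist":[0,0,0]},{"gripper":85,"travel":[6.5,47.8,0],"twist":[0,0,0]},{"gripper":85,"travel":[6.5,47.8,0],"twist":[0,0,0]},{"gripper":85,"travel":[6.5,47.8,0],"twist":[0,0,0]},{"gripper":85,"travel":[6.5,47.8,0],"twist":[0,0,0]},{"gripper":85,"travel":[6.5,47.8,0],"twist":[0,0,0]},{"gripper":85,"travel":[6.5,47.8,0],"twist":[0,0,0]},{"gripper":85,"travel":[6.5,47.8,0],"twist":[0,0,0]},{"gripper":85,"travel":[6.5,47.8,0],"twist":[0,0,0]}]'
```

```text
time: 1.48
ee_pos: [0.2714, 0.4682, 0.2308]
tcp_rot: [-174.9, 0.9, 57.2]
wrist_force: [0.6, -0.4, -0.6]
opening: 0.0853
grasp_force: 0.0
time: 2.98
ee_pos: [0.7688, 0.2243, 0.1666]
tcp_rot: [-175.5, 0.2, 57.3]
wrist_force: [2.6, 1.2, 6.8]
opening: 0.085
grasp_force: 0.0
```

```bash
python3 -m crank '[{"gripper":85,"travel":[0,0,0],"twist":[0,0,0]},{"gripper":85,"travel":[0,0,0],"twist":[0,0,0]}]'; python3 -c "
from h import *
o=bot.get_obs();print(o['q'],o['qd'])
cv2.imwrite('pics/s1.png',bot.camera('scene')[:,:,::-1])"
```

```text
time: 3.22
ee_pos: [0.7684, 0.2253, 0.1709]
tcp_rot: [-175.7, -0.0, 57.3]
wrist_force: [0.3, -0.6, 0.5]
opening: 0.0846
grasp_force: 0.0
[ 15.20170238  53.41772345  70.72824676 110.15582114   3.20902208
 137.82810347] [ 1.06092018 -1.7775985   0.88587321  0.08134945  0.01656495 -0.08289877]
```

View pics/s1.png

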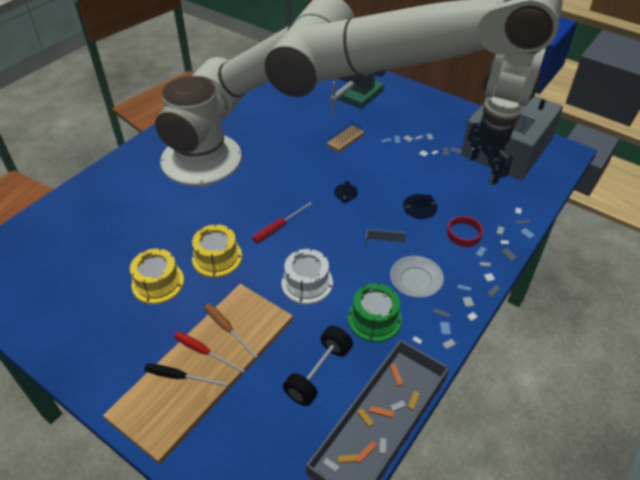

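The arm is stretched out at about (0.77, 0.22) and nothing has been touched. I'll pull it back, then test a single twist row.

```bash
python3 -m crank '[{"gripper":85,"travel":[-20,-18,-6],"twist":[0,0,0]},{"gripper":85,"travel":[-20,-18,-6],"twist":[0,0,0]},{"gripper":85,"travel":[-20,-18,-6],"twist":[0,0,0]},{"gripper":85,"travel":[-20,-18,-6],"twist":[0,0,0]},{"gripper":85,"travel":[-20,-18,-6],"twist":[0,0,0]},{"gripper":85,"travel":[0,0,0],"twist":[0,0,0]}]'
python3 -m crank '[{"gripper":85,"travel":[0,0,0],"twist":[0,0,-0.15]},{"gripper":85,"travel":[0,0,0],"twist":[0,0,0]}]'
python3 -m crank '[{"gripper":85,"travel":[0,0,0],"twist":[0,0,-0.15]},{"gripper":85,"travel":[0,0,0],"twist":[0,0,-0.15]},{"gripper":85,"travel":[0,0,0],"twist":[0,0,0]}]'; python3 -c "
from h import *
print(bot.get_obs()['q'])"
```

```text
time: 4.03
ee_pos: [0.6398, 0.189, 0.2113]
tcp_rot: [-175.9, -0.3, 57.4]
wrist_force: [0.5, -0.2, 0.2]
opening: 0.0851
grasp_force: 0.0
time: 4.28
ee_pos: [0.6413, 0.189, 0.208]
tcp_rot: [-175.8, -0.7, 65.9]
wrist_force: [-0.1, -0.2, -0.1]
opening: 0.0852
grasp_force: 0.0
time: 4.65
ee_pos: [0.6413, 0.1887, 0.2073]
tcp_rot: [-176.2, -1.9, 82.8]
wrist_force: [0.1, -0.1, 0.7]
opening: 0.085
grasp_force: 0.0
[ 15.03482611  25.10173844  31.66792302  99.40260593   3.18804434
 112.06380037]
```

```bash
cat >> h.py <<'E'
from scipy.spatial.transform import Rotation as Ro
def need(x,y,z,yaw):
    o=bot.get_obs(); R=Ro.from_euler('xyz',o['tcp_rot'],degrees=True); T=Ro.from_euler('xyz',[180,0,yaw],degrees=True)
    d=R.inv().apply(np.array([x,y,z])-o['ee_pos'])*1000; w=(R.inv()*T).as_rotvec()
    print('now',o['ee_pos'].round(4),o['tcp_rot'].round(2),'F',o['wrist_force'].round(1),'T',o['torque'].round(2),'grip',round(o['grasp_force'],1),round(o['opening'],4)); print('travel',d.round(1),'twist',w.round(3))
E
python3 -m crank '[{"gripper":85,"travel":[0,0,0],"twist":[0,0,-0.18]},{"gripper":85,"travel":[0,0,0],"twist":[0,0,-0.18]},{"gripper":85,"travel":[0,0,0],"twist":[0,0,-0.18]},{"gripper":85,"travel":[0,0,0],"twist":[0,0,-0.18]},{"gripper":85,"travel":[0,0,0],"twist":[0,0,-0.18]},{"gripper":85,"travel":[0,0,0],"twist":[0,0,-0.18]},{"gripper":85,"travel":[0,0,0],"twist":[0,0,-0.18]},{"gripper":85,"travel":[0,0,0],"twist":[0,0,-0.18]},{"gripper":85,"travel":[0,0,0],"twist":[0,0,-0.18]},{"gripper":85,"travel":[0,0,0],"twist":[0,0,-0.18]},{"gripper":85,"travel":[0,0,0],"twist":[0,0,-0.18]},{"gripper":85,"travel":[0,0,0],"twist":[0,0,-0.18]}]'
python3 -c "
from h import *
need(.6377,.1888,.12,226.9)"
```

```text
time: 6.15
ee_pos: [0.6412, 0.1885, 0.2072]
tcp_rot: [176.3, -2.1, -153.1]
wrist_force: [-0.0, -0.0, -0.9]
opening: 0.0846
grasp_force: 0.0
now [0.6412 0.1885 0.2072] [ 176.29   -2.13 -153.09] F [-0.  -0.  -0.9] T [-0.06  0.01  0.03] grip 0.0 0.0846
travel [-0.3 -3.8 87.2] twist [ 0.071 -0.026 -0.35 ]
```

```bash
python3 -m crank '[{"gripper":85,"travel":[0,0,0],"twist":[0.036,-0.013,-0.172]},{"gripper":85,"travel":[0,0,0],"twist":[0.036,-0.013,-0.172]},{"gripper":85,"travel":[0,0,0],"twist":[0,0,0]}]'
python3 -c "
from h import *
need(.6377,.1888,.12,226.9)"
```

```text
time: 6.52
ee_pos: [0.6408, 0.1887, 0.2077]
tcp_rot: [-179.9, 0.0, -133.7]
wrist_force: [-0.1, -0.4, -0.3]
opening: 0.0849
grasp_force: 0.0
now [0.6408 0.1887 0.2077] [-1.7990e+02  3.0000e-02 -1.3371e+02] F [-0.1 -0.4 -0.3] T [-0.03 -0.05 -0.01] grip 0.0 0.0849
travel [ 2.1  2.4 87.7] twist [-0.002  0.001 -0.011]
```

```bash
python3 -m crank '[{"gripper":85,"travel":[2.1,2.4,30],"twist":[0,0,-0.011]},{"gripper":85,"travel":[0,0,30],"twist":[0,0,0]},{"gripper":85,"travel":[0,0,30],"twist":[0,0,0]},{"gripper":85,"travel":[0,0,30],"twist":[0,0,0]},{"gripper":85,"travel":[0,0,30],"twist":[0,0,0]},{"gripper":85,"travel":[0,0,20],"twist":[0,0,0]},{"gripper":85,"travel":[0,0,0],"twist":[0,0,0]},{"gripper":85,"travel":[0,0,0],"twist":[0,0,0]}]'
python3 -c "
from h import *
need(.6377,.1888,.026,226.9)"
```

```text
time: 7.52
ee_pos: [0.6386, 0.1883, 0.0385]
tcp_rot: [-179.9, 0.1, -132.9]
wrist_force: [-0.0, 0.5, 0.0]
opening: 0.0849
grasp_force: 0.0
now [0.6386 0.1883 0.0385] [-1.7988e+02  6.0000e-02 -1.3289e+02] F [-0.   0.5  0. ] T [-0.03  0.04 -0.04] grip 0.0 0.0849
travel [ 0.2  1.  12.5] twist [-0.002  0.001  0.004]
```

```bash
python3 -m crank '[{"gripper":85,"travel":[0,1,12],"twist":[0,0,0]},{"gripper":14,"travel":[0,0,0],"twist":[0,0,0]},{"gripper":10,"travel":[0,0,0],"twist":[0,0,0]},{"gripper":8,"travel":[0,0,0],"twist":[0,0,0]},{"gripper":8,"travel":[0,0,0],"twist":[0,0,0]},{"gripper":8,"travel":[0,0,0],"twist":[0,0,0]},{"gripper":8,"travel":[0,0,0],"twist":[0,0,0]},{"gripper":8,"travel":[0,0,0],"twist":[0,0,0]}]' 60
```

```text
time: 8.52
ee_pos: [0.6375, 0.1888, 0.0255]
tcp_rot: [-179.9, 0.0, -132.8]
wrist_force: [1.3, -0.8, 4.0]
opening: 0.0135
grasp_force: 59.1
```

```bash
python3 -m crank '[{"gripper":8,"travel":[0,0,-20],"twist":[0,0,0]},{"gripper":8,"travel":[0,0,-40],"twist":[0,0,0]},{"gripper":8,"travel":[0,0,-45],"twist":[0,0,0]},{"gripper":8,"travel":[0,0,-40],"twist":[0,0,0]},{"gripper":8,"travel":[0,0,0],"twist":[0,0,0.15]},{"gripper":8,"travel":[0,0,0],"twist":[0,0,0.15]},{"gripper":8,"travel":[0,0,0],"twist":[0,0,0.15]},{"gripper":8,"travel":[0,0,0],"twist":[0,0,0.15]},{"gripper":8,"travel":[0,0,0],"twist":[0,0,0.15]},{"gripper":8,"travel":[0,0,0],"twist":[0,0,0.15]},{"gripper":8,"travel":[0,0,0],"twist":[0,0,0.15]},{"gripper":8,"travel":[0,0,0],"twist":[0,0,0.15]}]'
python3 -m crank '[{"gripper":8,"travel":[0,0,0],"twist":[0,0,0]}]'
python3 -c "
from h import *
need(.5426,-.1957,.16,157.2)"
```

```text
time: 10.02
ee_pos: [0.6369, 0.189, 0.1712]
tcp_rot: [-180.0, 0.1, 158.2]
wrist_force: [0.2, -0.6, -1.5]
opening: 0.0128
grasp_force: 58.6
time: 10.15
ee_pos: [0.6369, 0.189, 0.171]
tcp_rot: [-180.0, 0.1, 158.5]
wrist_force: [-0.4, 0.1, -1.9]
opening: 0.0131
grasp_force: 58.6
now [0.6369 0.189  0.171 ] [-1.7996e+02  8.0000e-02  1.5850e+02] F [-0.4  0.1 -1.9] T [-0.02 -0.01 -0.03] grip 58.6 0.0131
travel [ -53.2 -392.5   11.3] twist [-0.001  0.001  0.023]
```

Lifted. Now over to the pot, in 10 rows.

```bash
python3 -m crank '[{"gripper":8,"travel":[-5.3,-39.2,0],"twist":[0,0,0]},{"gripper":8,"travel":[-5.3,-39.2,0],"twist":[0,0,0]},{"gripper":8,"travel":[-5.3,-39.2,0],"twist":[0,0,0]},{"gripper":8,"travel":[-5.3,-39.2,0],"twist":[0,0,0]},{"gripper":8,"travel":[-5.3,-39.2,0],"twist":[0,0,0]},{"gripper":8,"travel":[-5.3,-39.2,0],"twist":[0,0,0]},{"gripper":8,"travel":[-5.3,-39.2,0],"twist":[0,0,0]},{"gripper":8,"travel":[-5.3,-39.2,0],"twist":[0,0,0]},{"gripper":8,"travel":[-5.3,-39.2,0],"twist":[0,0,0]},{"gripper":8,"travel":[-5.3,-39.2,0],"twist":[0,0,0]},{"gripper":8,"travel":[0,0,0],"twist":[0,0,0.02]},{"gripper":8,"travel":[0,0,0],"twist":[0,0,0]}]'
python3 - <<'E'
from h import *
need(.5426,-.1957,.16,157.2)
im=bot.camera('scene')[:,:,::-1]; t=bot.camera('top')[:,:,::-1]
cv2.imwrite('pics/s2r.png',im);cv2.imwrite('pics/t2r.png',t)
cv2.imwrite('pics/s2.png',np.hstack([zoom(im,260,190,90,120,4),zoom(t,330,170,100,120,4)]))
E
```

```text
time: 11.65
ee_pos: [0.5423, -0.1949, 0.1709]
tcp_rot: [-180.0, 0.1, 157.4]
wrist_force: [-0.0, 0.3, -1.9]
opening: 0.0129
grasp_force: 58.9
now [ 0.5423 -0.1949  0.1709] [-1.7997e+02  8.0000e-02  1.5738e+02] F [-0.   0.3 -1.9] T [ 0.01 -0.    0.  ] grip 58.9 0.0129
travel [-0.6 -0.6 10.9] twist [-0.     0.001  0.003]
```

View pics/s2.png

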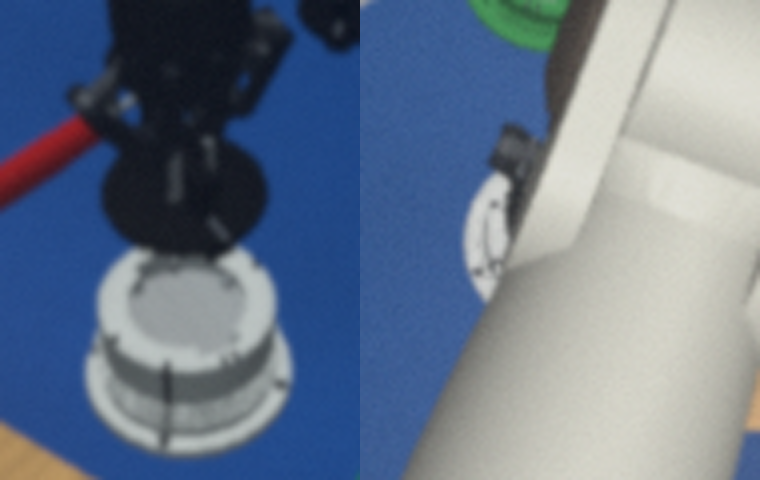

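The cap hangs level over the pot. Its flange spans (102..268) in the scene zoom, and one ridge is at about (215,225). I'll compare the mask extremes with the predicted flange outline.

Run:
```python
from h import *
s=cv2.imread('pics/s2r.png'); c=np.array([.5423,-.1949]); z=.1709
a=np.linspace(0,2*np.pi,400)
def circ(c,r,z): return proj('scene',np.c_[c[0]+r*np.cos(a),c[1]+r*np.sin(a),0*a+z])
f=np.vstack([circ(c,.046,z-.0045),circ(c,.046,z-.0105)])
print('pred flange L,R,bottom',f[:,0].min(),f[:,0].max(),f[:,1].max())
g=cv2.resize(s[190:310,260:350],None,fx=8,fy=8,interpolation=cv2.INTER_CUBIC).max(2)
m=g<75; 
for r in range(228,256,4):  # rows of flange
    row=np.where(m[r*2-60 if 0 else (r-190)*8])[0]; print(r,260+row.min()/8,260+row.max()/8) if len(row) else None
col=np.where(m[300:,(306-260)*8])[0]; print('bottom dark rows col306',190+(300+col.max())/8)
# pot rim outline
p=circ([.5426,-.1957],.052,.07); b=circ([.5426,-.1957],.052,.07-.0)
print('pred rim L,R',p[:,0].min(),p[:,0].max(),'bottom',p[:,1].max())
pf=circ([.5426,-.1957],.062,0.004); print('pred foot L,R,bottom',pf[:,0].min(),pf[:,0].max(),pf[:,1].max())
for r in (262,264,266,268,270,280,284,286,288):
    row=s[r,270:345]; sat=np.where(row[:,2]>70)[0]; print(r,270+sat.min(),270+sat.max())
for x,y in((.0005,0),(0,.0010)):pass
print('px per mm x,y',proj('scene',[[*c,z],[c[0]+.001,c[1],z],[c[0],c[1]+.001,z]]))
```

```text
pred flange L,R,bottom 285.0129383342026 326.26318021013043 253.8166687304547
228 278.375 321.375
232 272.625 324.875
236 266.5 326.375
240 260.625 326.5
244 287.0 325.125
248 289.75 322.125
252 296.875 317.625
bottom dark rows col306 254.625
pred rim L,R 284.1904439328183 328.51833176744475 bottom 282.2301577941939
pred foot L,R,bottom 281.31746507912226 332.4262011528047 303.12861890250014
262 284 328
264 284 329
266 284 329
268 284 328
270 284 329
280 281 333
284 281 333
286 281 332
288 281 332
px per mm x,y [[305.61050657 235.19695622]
 [305.96964051 235.38877361]
 [305.88064123 234.93193997]]
```

```bash
python3 -m crank '[{"gripper":8,"travel":[-0.5,-0.6,24],"twist":[0,0,0.003]},{"gripper":8,"travel":[0,0,24],"twist":[0,0,0]},{"gripper":8,"travel":[0,0,20],"twist":[0,0,0]},{"gripper":8,"travel":[0,0,0],"twist":[0,0,0]}]'
python3 -c "
from h import *
need(.5426,-.1957,.0805,157.2)"
python3 -m crank '[{"gripper":8,"travel":[0,0,2],"twist":[0,0,0]},{"gripper":8,"travel":[0,0,2],"twist":[0,0,0]},{"gripper":8,"travel":[0,0,2],"twist":[0,0,0]},{"gripper":8,"travel":[0,0,2],"twist":[0,0,0]},{"gripper":8,"travel":[0,0,0],"twist":[0,0,0]}]'
python3 -c "
from h import *
need(.5426,-.1957,.0805,157.2)"
```

```text
time: 12.25
ee_pos: [0.542, -0.1947, 0.1012]
tcp_rot: [-180.0, -0.1, 157.2]
wrist_force: [0.1, 0.5, -1.3]
opening: 0.0126
grasp_force: 58.9
now [ 0.542  -0.1947  0.1012] [-1.7995e+02 -9.0000e-02  1.5724e+02] F [ 0.1  0.5 -1.3] T [ 0.06 -0.06  0.04] grip 58.9 0.0126
travel [-1.  -0.7 20.7] twist [-0.001 -0.002  0.001]
time: 12.88
ee_pos: [0.5425, -0.1959, 0.0944]
tcp_rot: [-180.0, 0.1, 157.1]
wrist_force: [-0.8, 0.0, -0.9]
opening: 0.0128
grasp_force: 58.9
now [ 0.5425 -0.1959  0.0944] [-1.7995e+02  6.0000e-02  1.5711e+02] F [-0.8  0.  -0.9] T [-0.03  0.    0.02] grip 58.9 0.0128
travel [ 0.   0.3 13.9] twist [-0.001  0.001 -0.001]
```

```bash
python3 -m crank '[{"gripper":8,"travel":[0,0,2],"twist":[0,0,0]},{"gripper":8,"travel":[0,0,2],"twist":[0,0,0]},{"gripper":8,"travel":[0,0,0],"twist":[0,0,0]}]'
python3 -m crank '[{"gripper":8,"travel":[0,0,2],"twist":[0,0,0]},{"gripper":8,"travel":[0,0,2],"twist":[0,0,0]},{"gripper":8,"travel":[0,0,0],"twist":[0,0,0]}]'
```

```text
time: 13.25
ee_pos: [0.5425, -0.1959, 0.0903]
tcp_rot: [-180.0, 0.1, 157.1]
wrist_force: [-0.5, 0.4, -1.6]
opening: 0.0132
grasp_force: 58.9
time: 13.62
ee_pos: [0.5425, -0.1959, 0.0863]
tcp_rot: [-180.0, 0.1, 157.1]
wrist_force: [0.8, -0.7, -1.9]
opening: 0.0129
grasp_force: 58.9
```

```bash
python3 -m crank '[{"gripper":8,"travel":[0,0,2],"twist":[0,0,0]},{"gripper":8,"travel":[0,0,2],"twist":[0,0,0]},{"gripper":8,"travel":[0,0,0],"twist":[0,0,0]}]'
python3 -m crank '[{"gripper":8,"travel":[0,0,1],"twist":[0,0,0]},{"gripper":8,"travel":[0,0,1],"twist":[0,0,0]},{"gripper":8,"travel":[0,0,0],"twist":[0,0,0]}]'
```

```text
time: 14.0
ee_pos: [0.5425, -0.1959, 0.0823]
tcp_rot: [-180.0, 0.1, 157.1]
wrist_force: [0.2, 0.8, -1.2]
opening: 0.0132
grasp_force: 58.9
time: 14.38
ee_pos: [0.5426, -0.1959, 0.0806]
tcp_rot: [-180.0, 0.1, 157.1]
wrist_force: [0.5, 0.2, -1.3]
opening: 0.0132
grasp_force: 58.9
```

```bash
python3 -m crank '[{"gripper":8,"travel":[0,0,0.5],"twist":[0,0,0]},{"gripper":8,"travel":[0,0,0.5],"twist":[0,0,0]},{"gripper":8,"travel":[0,0,0],"twist":[0,0,0]},{"gripper":8,"travel":[0,0,0],"twist":[0,0,0]}]'
python3 -c "
from h import *
need(.5426,-.1957,.0805,114.2)"
```

```text
time: 14.88
ee_pos: [0.5427, -0.196, 0.0805]
tcp_rot: [-180.0, 0.1, 157.1]
wrist_force: [-3.4, 1.1, 5.6]
opening: 0.0129
grasp_force: 60.2
now [ 0.5427 -0.196   0.0805] [-1.7996e+02  1.2000e-01  1.5712e+02] F [-3.4  1.1  5.6] T [0.28 0.67 0.01] grip 60.2 0.0129
travel [ 0.2  0.2 -0. ] twist [0.    0.002 0.749]
```

The cap is seated: contact at 0.0805, as predicted. Now turn it.

```bash
python3 -m crank '[{"gripper":8,"travel":[0,0,0],"twist":[0,0,0.06]},{"gripper":8,"travel":[0,0,0],"twist":[0,0,0.06]},{"gripper":8,"travel":[0,0,0],"twist":[0,0,0.06]},{"gripper":8,"travel":[0,0,0],"twist":[0,0,0.06]},{"gripper":8,"travel":[0,0,0],"twist":[0,0,0.06]},{"gripper":8,"travel":[0,0,0],"twist":[0,0,0.06]},{"gripper":8,"travel":[0,0,0],"twist":[0,0,0]}]'
python3 -c "
from h import *
need(.5426,-.1957,.0805,114.2)"
```

```text
time: 15.75
ee_pos: [0.5427, -0.1963, 0.0805]
tcp_rot: [-180.0, 0.2, 136.4]
wrist_force: [-2.5, -1.7, 6.1]
opening: 0.0131
grasp_force: 59.9
now [ 0.5427 -0.1963  0.0805] [-1.7998e+02  1.6000e-01  1.3643e+02] F [-2.5 -1.7  6.1] T [-0.07  0.58  0.02] grip 59.9 0.0131
travel [ 0.5  0.4 -0. ] twist [0.    0.003 0.388]
```

```bash
python3 -m crank '[{"gripper":8,"travel":[0,0,0],"twist":[0,0,0.065]},{"gripper":8,"travel":[0,0,0],"twist":[0,0,0.065]},{"gripper":8,"travel":[0,0,0],"twist":[0,0,0.065]},{"gripper":8,"travel":[0,0,0],"twist":[0,0,0.065]},{"gripper":8,"travel":[0,0,0],"twist":[0,0,0.065]},{"gripper":8,"travel":[0,0,0],"twist":[0,0,0.065]},{"gripper":8,"travel":[0,0,0],"twist":[0,0,0]},{"gripper":8,"travel":[0,0,0],"twist":[0,0,0]}]'
python3 - <<'E'
from h import *
need(.5426,-.1957,.0805,114.2)
im=bot.camera('scene')[:,:,::-1]
cv2.imwrite('pics/s3.png',np.clip(zoom(im,265,220,85,95,6).astype(float)*1.6,0,255))
E
```

```text
time: 16.75
ee_pos: [0.5425, -0.1965, 0.0805]
tcp_rot: [180.0, 0.2, 114.1]
wrist_force: [-3.2, -2.9, 6.4]
opening: 0.0127
grasp_force: 60.0
now [ 0.5425 -0.1965  0.0805] [1.7999e+02 1.6000e-01 1.1412e+02] F [-3.2 -2.9  6.4] T [-0.29  0.82  0.03] grip 60.0 0.0127
travel [ 0.7  0.4 -0. ] twist [ 0.     0.003 -0.001][ WARN:0@0.488] global loadsave.cpp:1063 imwrite_ Unsupported depth image for selected encoder is fallbacked to CV_8U.
```

View pics/s3.png

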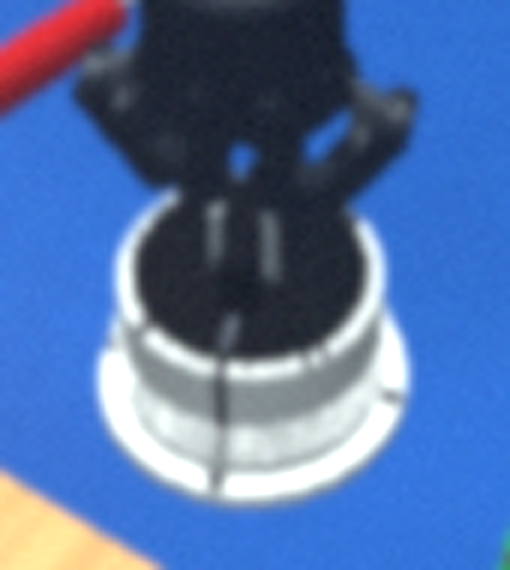

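The ridge at (231,330) lines up with the half-way line at (222,365). The flange sits level on the rim and the grip reads 60 N, so I'm handing it in.

```bash
python3 -c "
from workcell import bot
print(bot.job_done())"
```

```text
the job is handed in; nothing more can be done
None
```

The larger cap is seated in the aluminium pot with its ridge on the half-way line, still held by the gripper at about 60 N, and the job was handed in at about 17 s (no verdict returned).

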